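Kit the transformer and capacitor into their tray nests

TASK

Load the kit tray for the next power supply: set the yellow transformer and the blue capacitor, each upright, into the pockets of the tray that match their shapes, seated fully on the pocket floors, and let go. Set them down rather than dropping them, and leave the heatsink in its slot and everything else on the bench where it is.

Things in the scene. Friction and masses are not known exactly. Their poses are not given: they have to be found in the camera images.
- transformer: Loose transformer, 46 mm tall, about 180 g: black base 56 (x) x 40 (y) x 8 mm, dark core 52 x 18 mm rising to 46 mm, yellow winding 34 (x) x 38 (y) mm from 9 to 41 mm height. Origin: centre of its underside; z up, x along its long side. Grip it across the 38 mm of the winding (along its y).
- capacitor: Loose blue capacitor, an upright cylinder 35 mm in diameter and 50 mm tall, aluminium top, about 60 g. Origin: centre of its underside; z up (towards the aluminium end).
- tray: Blue kit tray 212 x 212 mm, fixed to the bench: floor 6 mm thick, rim 22 mm high. Origin: centre of its underside. It carries four nest blocks in a two by two square, 98 mm between centres, in any order, turned with the tray.
- nest_round: White nest block 90 x 90 x 22 mm fixed in the tray. Origin: centre of its underside, 6 mm above the table; z up, x and y along its sides. Centred in its top is a round pocket 41 mm in diameter, 14 mm deep (floor 8 mm above the block's origin), mouth chamfered 2 mm. Empty; for the capacitor.
- nest_rect: White nest block 90 x 90 x 22 mm fixed in the tray. Origin: centre of its underside, 6 mm above the table; z up, x and y along its sides. Centred in its top is an oblong pocket 62 mm (x) x 46 mm (y), 14 mm deep (floor 8 mm above the block's origin), mouth chamfered 2 mm. Empty; for the transformer, its long side along the pocket's, either way round.
- nest_square: White nest block 90 x 90 x 22 mm fixed in the tray. Origin: centre of its underside, 6 mm above the table; z up, x and y along its sides. Centred in its top is a square pocket 46 x 46 mm, 14 mm deep (floor 8 mm above the block's origin), mouth chamfered 2 mm. Empty, and stays empty.
- nest_slot: White nest block 90 x 90 x 22 mm fixed in the tray. Origin: centre of its underside, 6 mm above the table; z up, x and y along its sides. Centred in its top is a narrow pocket 66 mm (x) x 26 mm (y), 14 mm deep (floor 8 mm above the block's origin), mouth chamfered 2 mm. Holds the heatsink.
- heatsink: Loose finned aluminium heatsink 60 x 20 x 32 mm already standing in the narrow pocket, its top 46 mm above the table. Origin: centre of its underside. To be left there.
- tape_roll: Bystander: orange tape roll lying flat, 90 mm in diameter, 20 mm high. Origin: centre of its underside.
- relay: Bystander: small black relay 30 x 20 x 22 mm. Origin: centre of its underside.
- fan: Bystander: black square fan lying flat, 80 x 80 x 25 mm. Origin: centre of its underside.
- screwdriver: Bystander: screwdriver 190 mm long lying on the bench. Origin: on its underside.
- jar: Bystander: white jar with a red cap, 60 mm in diameter, 70 mm tall. Origin: centre of its underside.

How it is judged:
By the outcome, as a careful person would: the job done as asked, in the order asked, and still so for the second after the job is handed in, with the robot touching nothing.
It also fails if it takes over 64 s, if anything falls off the work surface, if the arm or the gripper's body presses on something with over 40 N, if the wrist force passes 120 N, or if a joint passes its speed limit or range.

ROBOT

A 6-joint arm with a two-finger parallel gripper is mounted at the origin on the work surface. World frame = base frame: x ahead of the robot, y to its left, z up, the work surface at z = 0. Lengths are in m, angles in rad, forces in N, time in s.
With the tool pointing down it reaches from about 0.35 to 0.85 m from the base axis. Payload 8.1 kg.
Tool frame: the origin (TCP) lies on the centre line of the jaws, within the pads' length; the fingertips stand robot.tips_ahead ahead of it and the grasp point (between the pads) lies 6 mm ahead of it (robot.tips_ahead is the distance from the TCP to the fingertips, in m); z points along the fingers, y is the line along which they close (so a half turn about z gives the same grasp; the last joint's range is limited). The gripper opens to 93 mm and grips with 3 to 60 N. Pads are 15 mm wide; open, the fingers measure 128 mm over their backs; the gripper's body (75 mm by 188 mm) begins 65 mm behind the grasp point.
Start: joints at [-1.393, 0.13, 1.488, -0, 1.523, -0.085], TCP at [0.156, -0.579, 0.244] pointing down, gripper open.
Joint ranges: [-2.96, 2.96], [-0.89, 2.26], [0.02, 2.5], [-1.34, 4.48], [0, 2.73], [-2.66, 2.66]. Speed limits (rad/s): [2.39, 2.39, 2.79, 3.14, 3.14, 3.14].

INTERFACE

Orientations are given as a rotation vector (axis times angle).
In Python, from plant import robot gives the robot as it stands.
- The arm moves only by the tool apply_moves, never from a script. Its arguments are lists of equal length, an entry for each row: "delta_pos": the shift along the tool's x, y, z in cm, a list of three; "twist": the turn about the tool's z in rad. A call has 1 to 8 rows; each row shifts and turns the commanded pose from where the row before left it, along the tool's axes as they then stand; what a row does not reach is not made up. A row lasts 1/8 s, in which the tool goes at most 62.5 mm and 10.7 degrees, less where a joint would pass 70% of its speed; a pose out of reach is approached as far as the arm can. A call with a gripper value outside its range is refused whole. "gripper" is the finger opening in cm, from 0 to 9.3, set as the call begins (left out, the last holds). The fingers move at their own pace and stop on an object; "squeeze" is the grip in N (left out, the last holds). Time passes only in rows, so rows that do not move let the fingers close. It gives the time, the measured TCP pose, the force, the opening and the grip force at its end, in the units of the state.
- robot.read_state(): the state, without advancing time (a new reading comes with each control period).
- robot.read_camera(name): name is "side" or "top" or "wrist"; returns a dict with "frame" (420x560x3 uint8, red, green, blue), "vertical_fov" (degrees; the focal length in pixels is half the picture's height over the tangent of half this angle, whatever the lens; pixels are square), "cx", "cy" (the principal point, pixels), "R" (3x3) and "t" (3): a world point X has camera coordinates R X + t. Camera axes: x right, y down, z forward; pixel columns grow to the right and rows downward; lengths in m; the calibration is good to about 2 mm. The wrist camera is an equidistant fisheye: a pixel r from the principal point sees the ray r / f radians off the axis. A picture is of the moment at which its call begins. There is no depth.
- robot.close_job(): hands the job in; it is judged then, once.
The state is a dict: "t": time; "q": joint angles; "dq": joint speeds; "joint_torque": joint torques, N m; "tool_pos": TCP position; "orientation": TCP orientation; "force": force on the tool from outside, world axes, zero at the start; "wrist_torque": the same for the moment, N m; "opening": finger opening in m; "gripper_force": force on a finger pad.
Only numpy, scipy, OpenCV 4.12 (cv2) and the standard library are available. Lean on these libraries where they do the work, as an engineer would, in place of code of your own. Each camera call takes 0.05 s, during which the arm holds its last target. There are 200 camera calls.

## Working session

There is one attempt and no reset: what is moved stays moved. The work goes in short steps, Python scripts to look and compute and a tool call to move; the robot and the scene stay as the last step left them, time stands still between calls to the robot, and variables do not carry over. Pictures are saved under pics/ and viewed, at most 13 in all, crops included, and the job is handed in when it is done.

Besides the shell and the picture viewer there is one more tool, called after "Emit:" as name([rows], argument=value, ...), one row to a line, values as JSON. apply_moves: Moves the arm, as the interface text tells. Its arguments: {"type":"object","properties":{"delta_pos":{"type":"array"},"twist":{"type":"array"},"gripper":{"type":"number"},"squeeze":{"type":"number"}},"required":["delta_pos","twist"]}

```bash
mkdir -p pics; ls; python3 - <<'E'
from plant import robot
import cv2,numpy as np
print(robot.read_state(),robot.tips_ahead)
for n in("top","side"):
    c=robot.read_camera(n);print(n,c["vertical_fov"],c["cx"],c["cy"],c["R"],c["t"])
    cv2.imwrite(f"pics/{n}0.png",c["frame"][:,:,::-1]);np.savez(f"{n}0.npz",**c)
E
```

```text
pics
{'t': 0.0, 'q': array([-1.39337417e+00,  1.31136426e-01,  1.48928451e+00,  7.87599807e-06,
        1.52295593e+00, -8.54003831e-02]), 'dq': array([-0.00126329, -0.00105823, -0.00024572,  0.00078606, -0.00065007,
        0.00146126]), 'joint_torque': array([-1.05027168e-03, -5.59857774e+01, -4.91758668e+01,  7.64900562e-02,
        3.55262915e-02, -1.63917980e-04]), 'tool_pos': array([ 0.15581779, -0.57888476,  0.24259929]), 'orientation': array([-3.11273847e+00, -4.11419297e-01,  1.16496382e-04]), 'force': array([-0.05784621, -0.58343706, -0.11048942]), 'wrist_torque': array([ 0.0218597 ,  0.00199776, -0.01007936]), 'gripper_force': 0.0, 'opening': 0.09306910236404993} 0.025
top 46.42122817744881 279.7828824567793 206.5549552602807 [[ 0.0063935  -0.99996644 -0.00512269]
 [-0.99666079 -0.00595518 -0.08143592]
 [ 0.08140268  0.00562624 -0.99666541]] [-0.03291917  0.60158715  1.26168477]
side 49.49888075292143 280.80318165285297 212.23673328490116 [[-0.84524785 -0.53414586  0.01562911]
 [-0.39488003  0.60462951 -0.69173182]
 [ 0.36003587 -0.59085646 -0.72198533]] [0.49450012 0.27645754 0.95695748]
```

View pics/top0.png

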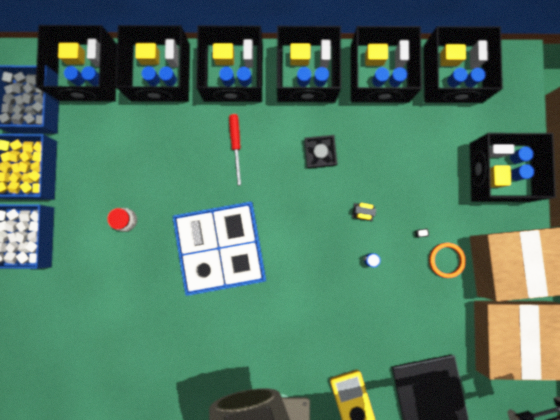

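View pics/side0.png

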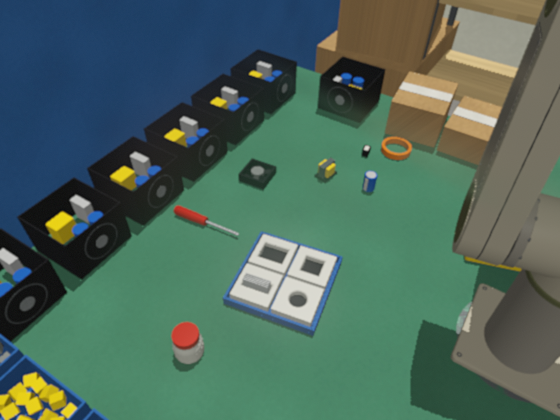

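The top view shows the transformer at about (365,212), the capacitor at (372,260), the relay at (422,233) and the tape at (447,260). The tray is centred at about (218,248), with the round pocket at (204,270), the heatsink at (197,233), and dark pockets at (235,226) and (241,263). I still have to work out which of those two is oblong.

```bash
cat >h.py <<'E'
import cv2,numpy as np
def ray(c,uv):
    uv=np.atleast_2d(np.float64(uv));f=210/np.tan(np.radians(float(c["vertical_fov"]))/2)
    d=(uv-[float(c["cx"]),float(c["cy"])])/f
    if c.get("fish",False):
        r=np.linalg.norm(d,axis=1,keepdims=True)+1e-12
        d=np.hstack([d/r*np.sin(r),np.cos(r)])
    else: d=np.hstack([d,np.ones((len(d),1))])
    R=c["R"];return -R.T@c["t"],d@R
def plane(c,uv,z):
    o,d=ray(c,uv);return (o+d*((z-o[2])/d[:,2])[:,None])[:,:2]
def blobs(m,amin=10):
    cs,_=cv2.findContours(m.astype(np.uint8),cv2.RETR_EXTERNAL,cv2.CHAIN_APPROX_NONE)
    return [k[:,0].astype(float) for k in cs if cv2.contourArea(k)>=amin]
def rect(xy):  # metres -> centre mm, sides mm, angle deg
    (c,s,a)=cv2.minAreaRect((xy*1000).astype(np.float32));return np.round(c,1),np.round(s,1),round(a,1)
E
python3 - <<'E'
from h import *
c=dict(np.load("top0.npz"));F=c["frame"];H=cv2.cvtColor(F,cv2.COLOR_RGB2HSV);h,s,v=[H[...,i].astype(int) for i in range(3)]
def win(m,x0,y0,x1,y1):
    w=np.zeros_like(m);w[y0:y1,x0:x1]=m[y0:y1,x0:x1];return w
def show(n,m,z,a=10):
    for k in blobs(m,a):
        xy=plane(c,k,z);M=cv2.moments((xy*1e4).astype(np.float32));print(n,rect(xy),len(k),k.mean(0).round(), (M['m10']/M['m00']/10,M['m01']/M['m00']/10) if M['m00'] else '')
show("tray",win((h>100)&(h<125)&(s>120)&(v>60),165,195,275,300),.022,300)
show("pocket",win((v<90),185,208,252,285),.028)
show("yellow",win((h>18)&(h<35)&(s>110)&(v>90),345,195,385,228),.041,4)
show("dark",win((h<35)|(h>95)|(s<60),345,195,385,228),.02)
show("cap",win((h>98)|(s<90),358,247,386,275),.05)
show("captop",win((s<70)&(v>140),358,247,386,275),.05)
E
```

```text
tray (array([492.8, 129.9]), array([212.1, 213. ]), 10.6) 313 [219. 248.] (492.80793655455744, 129.88723153626665)
pocket (array([436.5, 167.6]), array([28.5, 28.6]), 1.0) 33 [203. 270.] (436.14232570281075, 167.79899901096937)
pocket (array([454.1,  72.1]), array([37.5, 38.5]), 11.6) 53 [240. 263.] (454.0706442625259, 72.13413254165275)
pocket (array([550.,  90.]), array([54.6, 37.8]), 10.3) 65 [234. 226.] (549.8254026740922, 90.0149598115473)
yellow (array([ 576., -247.]), array([37.4, 14.8]), 79.0) 33 [364. 216.] (576.5046004161634, -246.58980775842747)
yellow (array([ 605.3, -252.8]), array([37., 11.]), 77.7) 30 [366. 205.] (605.040763824786, -252.96905613583417)
dark (array([ 591.7, -250.9]), array([58.4, 43.5]), 79.4) 65 [363. 211.] (591.4553071225039, -250.1630955867256)
cap (array([ 465.7, -264. ]), array([39.2, 36.3]), 44.9) 42 [372. 260.] (465.09922564413836, -264.4023323128114)
captop (array([ 464.5, -267.8]), array([25.5, 25.5]), 89.5) 31 [373. 260.] (464.59848174014735, -267.9863352904894)
```

The oblong pocket is at about (550,90) mm, long side along 10.5°, and the round one is at (436,168). The tray angle is 10.6° and its size measures 212 mm, as it should. The transformer is at about (591,-250) with its long axis at about 78°, and the capacitor is at about (465,-265). I'm moving to hover over the transformer.

Emit:
apply_moves([
  [2, -3, -1],
  [3, -4, -1],
  [3, -4, -1],
  [3, -4, 0],
  [5, -1, 0],
  [5, -1, 0],
  [5, -1, 0],
  [5, -1, 0],
], twist=[0, 0, 0, 0, 0, 0, 0, 0])

```text
t: 1.1
tool_pos: [0.4071, -0.3143, 0.2734]
orientation: [-3.114, -0.412, 0.0]
force: [0.3, -1.1, -0.4]
opening: 0.093
gripper_force: 0.0
```

Emit:
apply_moves([
  [5, -0.5, 0],
  [5, -0.5, 0],
  [0, 0, 0],
  [0, 0, 0],
  [0, 0, 0],
  [0, 0, 0],
  [0, 0, 0],
  [0, 0, 0],
], twist=[0, 0, -0.18, -0.18, -0.18, -0.18, -0.18, -0.18])

```text
t: 2.1
tool_pos: [0.4996, -0.2796, 0.273]
orientation: [-2.453, -1.961, 0.001]
force: [-0.4, -0.0, 0.7]
opening: 0.093
gripper_force: 0.0
```

```bash
cat >>h.py <<'E'
from scipy.spatial.transform import Rotation as Ro
def where(s):
    R=Ro.from_rotvec(s["orientation"]).as_matrix();return R,np.degrees(np.arctan2(R[1,1],R[0,1]))
def plan(s,xyz,yawy):
    R,y=where(s);d=R.T@(np.array(xyz)-s["tool_pos"])*100
    print("pos",s["tool_pos"].round(4),"yawy",y.round(1),"tilt",R[:,2].round(3),"| tool delta cm",d.round(2),"twist",np.radians((y-yawy+90)%180-90).round(3))
E
cat >look.py <<'E'
import sys;from h import *;from plant import robot
s=robot.read_state();plan(s,[.591,-.25,.2],-12)
c=robot.read_camera("wrist");c["fish"]=True;cv2.imwrite(f"pics/{sys.argv[1]}.png",c["frame"][:,:,::-1]);np.savez(sys.argv[1]+".npz",**c)
print(c["vertical_fov"],c["cx"],c["cy"],(-c["R"].T@c["t"]).round(3),c["R"][2].round(2))
E
python3 look.py w1
```

```text
pos [ 0.4996 -0.2796  0.273 ] yawy -12.7 tilt [-0.001  0.001 -1.   ] | tool delta cm [4.89 8.27 7.3 ] twist -0.013
65.70646984690485 280.2234658249125 209.39893421827446 [ 0.52  -0.198  0.413] [-0.07 -0.29 -0.95]
```

View pics/w1.png

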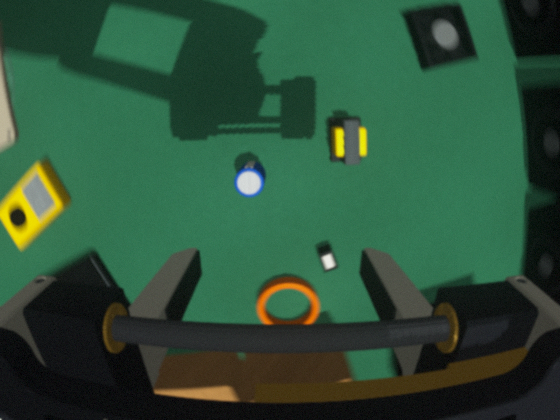

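```bash
cat >meas.py <<'E'
import sys;from h import *
c=dict(np.load(sys.argv[1]+".npz"));F=c["frame"];H=cv2.cvtColor(F,cv2.COLOR_RGB2HSV);h,s,v=[H[...,i].astype(int) for i in range(3)]
def show(n,m,z,a):
    m=m.copy();
    for k in blobs(m,a):
        xy=plane(c,k,z);M=cv2.moments((xy*1e4).astype(np.float32).reshape(-1,1,2))
        print(n,*rect(xy),"px",k.mean(0).round(),"centroid",np.round([M['m10']/M['m00']/10,M['m01']/M['m00']/10],1))
show("yellow",(h>18)&(h<35)&(s>110)&(v>90),.041,60)
show("bluetop",(h>100)&(h<125)&(s>120)&(v>60),.05,60)
show("alu",(s<70)&(v>140),.05,100)
show("pocket",(v<90),.028,200)
E
python3 meas.py w1
```

```text
yellow [ 122.3 -225.6] [157.8  84.5] 18.2 px [ 33. 204.] centroid [ 122.1 -226.7]
yellow [ 577.2 -248.1] [35.1 12.9] 79.3 px [339. 142.] centroid [ 577.7 -248.1]
yellow [ 605.6 -252.4] [35.4  8.6] 79.9 px [362. 141.] centroid [ 605.4 -252.6]
bluetop [ 467.1 -267.4] [38.8 34.7] 76.7 px [250. 179.] centroid [ 467.6 -268.8]
alu [ 538.  -389.6] [13.3 19.9] 9.6 px [328. 261.] centroid [ 538.  -389.6]
alu [ 159.1 -214.3] [43.5 49.7] 18.2 px [ 38. 196.] centroid [ 159.3 -214.5]
alu [ 465.3 -270.5] [24.8 25.5] 76.9 px [249. 182.] centroid [ 465.7 -270.4]
alu [141.7 -72.6] [126.2  33.9] 72.4 px [  3. 109.] centroid [133.3 -88.7]
pocket [ 473.6 -422.1] [33.9 80.3] 86.7 px [283. 282.] centroid [ 469.1 -416.5]
pocket [ 470.9 -253. ] [27.5 40.2] 64.6 px [250. 164.] centroid [ 468.7 -250.4]
pocket [ 579.5 -242.3] [62.5 40.9] 58.0 px [339. 134.] centroid [ 580.9 -234.8]
pocket [ 741.8 -134.8] [93.7 83.9] 6.7 px [439.  35.] centroid [ 741.8 -135.2]
pocket [ 451.8 -498. ] [1064.7 1823.7] 77.3 px [349. 285.] centroid [ 453.3 -625.7]
pocket [334.5 -76.1] [176.7 529.3] 63.8 px [165.  61.] centroid [357.3 -68.3]
```

The wrist view shows the transformer at (351,141) and the capacitor at (249,180), and both agree with the top view to about 2 mm. The refined transformer pose is (591,-250) with the closing axis at -10.5°. The jaws are clear of everything, so I'm lowering onto it.

Emit:
apply_moves([
  [2.4, 4.1, 0],
  [2.5, 4.2, 0],
  [0, 0, 4],
  [0, 0, 5],
  [0, 0, 5],
  [0, 0, 3],
  [0, 0, 0],
  [0, 0, 0],
], twist=[0, 0, -0.04, 0, 0, 0, 0, 0], squeeze=20)

```text
t: 3.15
tool_pos: [0.5925, -0.2512, 0.1052]
orientation: [2.42, 2.001, 0.001]
force: [-0.4, -0.8, 0.8]
opening: 0.0927
gripper_force: 0.0
```

```bash
sed -i 's/\[.591,-.25,.2\],-12/[.591,-.25,.042],-10.5/' look.py; python3 look.py w2; python3 meas.py w2|grep yellow
```

```text
pos [ 0.5925 -0.2512  0.1052] yawy -10.8 tilt [ 0.002 -0.001 -1.   ] | tool delta cm [ 0.09 -0.18  6.32] twist -0.006
65.70646984690485 280.2234658249125 209.39893421827446 [ 0.609 -0.169  0.245] [-0.05 -0.3  -0.95]
yellow [ 422.2 -317.4] [43.1  6.3] 68.0 px [106. 333.] centroid [ 420.7 -319.5]
yellow [ 730.2 -375.2] [ 6.2 45.9] 2.2 px [455. 332.] centroid [ 730.9 -378.6]
yellow [ 579.9 -245.5] [40.8  9.9] 79.5 px [258. 232.] centroid [ 579.8 -246.2]
yellow [ 606.6 -249.9] [40.7 10.7] 79.8 px [298. 231.] centroid [ 606.4 -250.9]
```

Emit:
apply_moves([
  [0, 0, 2.5],
  [0, 0, 2.5],
  [0, 0, 1.3],
  [0, 0, 0],
  [0, 0, 0],
], twist=[0, 0, 0, 0, 0])

```text
t: 3.82
tool_pos: [0.5928, -0.2513, 0.0423]
orientation: [2.419, 2.002, 0.001]
force: [0.6, 0.6, 0.8]
opening: 0.093
gripper_force: 0.0
```

Emit:
apply_moves([
  [0, 0, 0],
  [0, 0, 0],
  [0, 0, 0],
  [0, 0, 0],
  [0, 0, 0],
  [0, 0, 0],
  [0, 0, 0],
  [0, 0, 0],
], twist=[0, 0, 0, 0, 0, 0, 0, 0], gripper=2.5, squeeze=20)

```text
t: 4.82
tool_pos: [0.5917, -0.2507, 0.0406]
orientation: [-2.42, -2.003, 0.0]
force: [-0.2, 0.8, 0.2]
opening: 0.0378
gripper_force: 20.0
```

Gripped at 38 mm, as expected. I'm lifting, then looking for any offset in the hand.

Emit:
apply_moves([
  [0, 0, -1],
  [0, 0, -3],
  [0, 0, -4],
  [0, 0, -4],
  [0, 0, 0],
  [0, 0, 0],
], twist=[0, 0, 0, 0, 0, 0])

```text
t: 5.58
tool_pos: [0.5914, -0.2506, 0.1598]
orientation: [-2.419, -2.003, 0.001]
force: [-1.1, 0.3, -3.2]
opening: 0.038
gripper_force: 20.0
```

```bash
sed -i 's/\[.591,-.25,.042\],-10.5/[.550,.0905,.16],-79.4/' look.py; python3 look.py w3; python3 - <<'E'
from plant import robot
s=robot.read_state();print(s["force"],s["opening"],s["gripper_force"])
E
```

```text
pos [ 0.5914 -0.2506  0.1598] yawy -10.8 tilt [-0.001  0.    -1.   ] | tool delta cm [ 32.73 -10.44   0.  ] twist 1.198
65.70646984690485 280.2234658249125 209.39893421827446 [ 0.609 -0.168  0.3  ] [-0.06 -0.3  -0.95]
[-0.6034954   0.33567302 -3.2647745 ] 0.03769793035356261 19.975097179412842
```

View pics/w3.png

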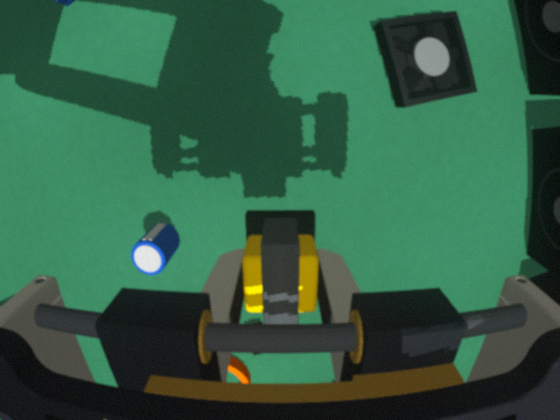

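The transformer hangs straight in the jaws. Its base's far edge runs (246,211)–(314,211), and the core's far top edge is at about (264..298,219). From these I can get its offset along the tool's x.

```bash
python3 - <<'E'
from h import *
c=dict(np.load("w3.npz"));F=c["frame"];g=cv2.cvtColor(F,cv2.COLOR_RGB2HSV)
print(g[200:232:2,255,2],g[200:232:2,281,2])
a=np.radians(-10.8);Y=np.array([np.cos(a),np.sin(a)]);X=np.array([-Y[1],Y[0]])
t=np.array([.5914,-.2506])
for z,p in((.126,(246,211)),(.126,(314,211)),(.164,(264,219)),(.164,(298,219))):
    d=plane(c,p,z)[0]-t;print("tool x %.1f y %.1f"%(1e3*d@X,1e3*d@Y))
E
```

```text
[141 142 141 140 138  89  33  35  29  37  30  32  35  33  38  33] [141 140 142 137 136  87  32  31  31  42  41  45  43  41  47  42]
tool x 27.9 y -17.8
tool x 27.9 y 20.5
tool x 36.4 y -5.7
tool x 36.4 y 9.3
```

The offset is about 0. I'm carrying it to the oblong pocket.

Emit:
apply_moves([
  [2.73, -0.84, 0],
  [5, -1.6, 0],
  [5, -1.6, 0],
  [5, -1.6, 0],
  [5, -1.6, 0],
  [5, -1.6, 0],
  [5, -1.6, 0],
  [0, 0, 0],
], twist=[0, 0, 0, 0, 0, 0, 0, 0.12])

```text
t: 6.62
tool_pos: [0.5483, 0.0939, 0.1583]
orientation: [-2.531, -1.856, 0.004]
force: [0.5, -1.6, -1.8]
opening: 0.0377
gripper_force: 20.0
```

Emit:
apply_moves([
  [0, 0, 0],
  [0, 0, 0],
  [0, 0, 0],
  [0, 0, 0],
  [0, 0, 0],
  [0, 0, 0],
  [0, 0, 0],
  [0, 0, 0],
], twist=[0.18, 0.18, 0.18, 0.18, 0.18, 0.18, 0, 0])

```text
t: 7.62
tool_pos: [0.5497, 0.0902, 0.1595]
orientation: [-3.128, -0.293, 0.003]
force: [-0.2, -0.2, -2.1]
opening: 0.0379
gripper_force: 20.0
```

```bash
python3 look.py w4; python3 meas.py w4 | grep pocket
```

```text
pos [0.5497 0.0902 0.1595] yawy -79.3 tilt [-0.002 -0.    -1.   ] | tool delta cm [ 0.03 -0.02 -0.05] twist 0.002
65.70646984690485 280.2234658249125 209.39893421827446 [0.634 0.105 0.299] [-0.3  -0.06 -0.95]
pocket [532.7 185.7] [68.  27.7] 10.5 px [169. 208.] centroid [537.6 181.6]
pocket [322.7  51.1] [ 562.3 1298.8] 11.0 px [256. 304.] centroid [312.7  53.2]
pocket [550.6 390.2] [23.2 54.1] 70.1 px [ 11. 154.] centroid [553.4 387.2]
pocket [ 747.6 -123.5] [ 84.9 103.5] 6.3 px [521.  64.] centroid [ 747.2 -124.1]
pocket [697.2  88.2] [74.7  4.5] 5.2 px [315.  42.] centroid [697.9  88.2]
```

View pics/w4.png

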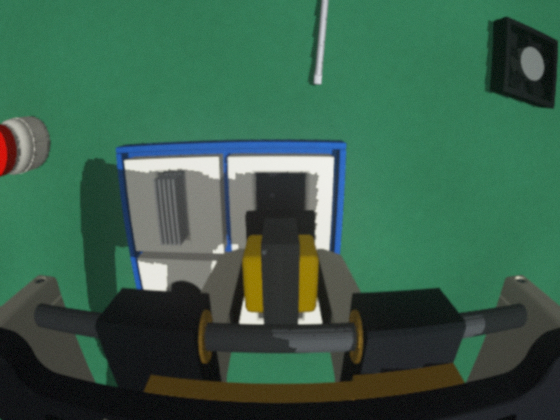

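The tray is well in view: its far rim corners are at about (118,149) and (345,142), and the pocket's far edge runs from about (256,172) to (306,172). I'm casting these rays to check the pocket position.

```bash
python3 - <<'E'
from h import *
c=dict(np.load("w4.npz"));H=cv2.cvtColor(c["frame"],cv2.COLOR_RGB2HSV);h,s,v=[H[...,i].astype(int) for i in range(3)]
a=np.radians(10.6);X=np.array([np.cos(a),np.sin(a)]);Y=np.array([-X[1],X[0]]);o=np.array([.4928,.1299])
def rep(n,p,z):
    d=(plane(c,p,z)-o)*1e3;print(n,"tray x",np.round(d@X,1),"y",np.round(d@Y,1))
b=(h>100)&(h<128)&(s>120)&(v>50)
rep("outer far rim (106)",[(u,np.flatnonzero(b[100:200,u])[0]+100-.5) for u in range(135,336,40)],.022)
rep("right rim (-106)",[(np.flatnonzero(b[r,300:400])[-1]+300.5,r) for r in range(160,250,20)],.022)
rep("left rim (106)",[(np.flatnonzero(b[r,100:200])[0]+100-.5,r) for r in range(170,250,20)],.022)
def edge(line,i0,sgn):  # subpixel half-crossing
    g=np.abs(np.diff(line.astype(float)));k=g.argmax();return i0+k+.5
rep("pocket far (80)",[(u,edge(v[160:185,u],160,1)) for u in range(264,302,8)],.028)
rep("pocket left (-26)",[(edge(v[r,246:268],246,1),r) for r in range(178,206,6)],.028)
rep("pocket right (-72)",[(edge(v[r,296:318],296,1),r) for r in range(178,206,6)],.028)
E
```

```text
outer far rim (106) tray x [108.  107.9 108.5 107.9 107.9 108.5] y [ 81.8  42.1   5.6 -29.1 -63.2 -97.6]
right rim (-106) tray x [91.7 73.7 55.3 36.3 16.4] y [-107.5 -107.5 -107.6 -106.9 -107.3]
left rim (106) tray x [84.9 65.4 45.3 24.4] y [102.9 103.2 102.8 102.8]
pocket far (80) tray x [81.9 81.9 82.  82.  82. ] y [-36.9 -43.7 -50.5 -57.3 -64.1]
pocket left (-26) tray x [76.3 71.  65.7 60.3 54.9] y [-29.6 -29.5 -29.4 -29.3 -27.4]
pocket right (-72) tray x [76.5 71.2 65.9 60.5 55.1] y [-81.7 -81.9 -82.1 -81.4 -82.4]
```

Emit:
apply_moves([
  [0.1, 0.05, 2],
  [0, 0, 3],
  [0, 0, 3],
  [0, 0, 0],
  [0, 0, 0],
], twist=[0, 0, 0, 0, 0])

```text
t: 8.3
tool_pos: [0.5517, 0.09, 0.081]
orientation: [3.128, 0.287, 0.0]
force: [-0.2, 0.4, -2.0]
opening: 0.0377
gripper_force: 20.0
```

```bash
python3 look.py w5; python3 - <<'E'
import cv2
f=cv2.imread("pics/w5.png")[130:330,160:400];cv2.imwrite("pics/w5c.png",cv2.resize(f,None,fx=3,fy=3,interpolation=cv2.INTER_CUBIC))
E
```

```text
pos [0.5517 0.09   0.081 ] yawy -79.5 tilt [ 0.  0. -1.] | tool delta cm [-0.15 -0.08 -7.9 ] twist -0.002
65.70646984690485 280.2234658249125 209.39893421827446 [0.636 0.104 0.221] [-0.3  -0.06 -0.95]
```

View pics/w5c.png

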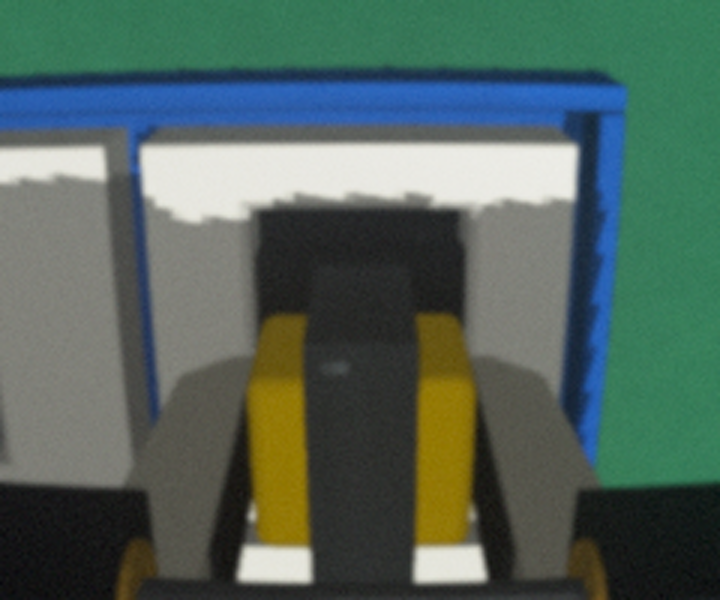

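This crop shows the nest's far edge at crop row 143, columns 140–580, and the pocket's far edge at crop row 207, columns 254–467. I'm converting these to tool-frame offsets.

```bash
python3 - <<'E'
from h import *
c=dict(np.load("w5.npz"))
a=np.radians(-79.5);Y=np.array([np.cos(a),np.sin(a)]);X=np.array([-Y[1],Y[0]]);t=np.array([.5517,.09])
for n,x,y,z in(("nest L",140,143,.028),("nest R",580,143,.028),("pkt L",254,207,.028),("pkt R",467,207,.028),("pktL low",248,250,.028),("pktR low",470,250,.028),("core top far L",307,345,.085),("core top far R",415,345,.085)):
    d=(plane(c,(160+x/3-.33,130+y/3-.33),z)[0]-t)*1e3;print(n,"tool x %.1f y %.1f"%(d@X,d@Y))
E
```

```text
nest L tool x 45.3 y -44.2
nest R tool x 45.4 y 46.1
pkt L tool x 31.6 y -20.9
pkt R tool x 31.6 y 23.0
pktL low tool x 22.2 y -22.5
pktR low tool x 22.3 y 24.0
core top far L tool x 25.7 y -7.0
core top far R tool x 25.7 y 9.4
```

The part is aligned with the nest to within 0.6 mm. I'm lowering it in.

Emit:
apply_moves([
  [0.05, 0, 0.6],
  [0, 0, 0.8],
  [0, 0, 0.6],
  [0, 0, 0.2],
  [0, 0, 0.1],
  [0, 0, 0],
], twist=[0, 0, 0, 0, 0, 0])

```text
t: 9.1
tool_pos: [0.5521, 0.09, 0.0577]
orientation: [-3.128, -0.287, -0.0]
force: [-0.3, -0.4, -1.3]
opening: 0.0375
gripper_force: 20.0
```

Emit:
apply_moves([
  [0, 0, 0.1],
  [0, 0, 0],
  [0, 0, 0],
], twist=[0, 0, 0])

```text
t: 9.48
tool_pos: [0.552, 0.09, 0.0567]
orientation: [-3.128, -0.287, -0.0]
force: [0.2, -0.4, -2.2]
opening: 0.038
gripper_force: 20.0
```

Emit:
apply_moves([
  [0, 0, 0.1],
  [0, 0, 0],
  [0, 0, 0],
], twist=[0, 0, 0])

```text
t: 9.85
tool_pos: [0.5519, 0.0901, 0.0556]
orientation: [-3.128, -0.287, 0.0]
force: [-0.7, -0.7, -1.7]
opening: 0.038
gripper_force: 20.0
```

Emit:
apply_moves([
  [0, 0, 0.05],
  [0, 0, 0],
  [0, 0, 0],
], twist=[0, 0, 0])

```text
t: 10.22
tool_pos: [0.552, 0.09, 0.0551]
orientation: [-3.128, -0.287, 0.0]
force: [1.2, -0.4, -2.9]
opening: 0.038
gripper_force: 20.0
```

Emit:
apply_moves([
  [0, 0, 0.05],
  [0, 0, 0],
  [0, 0, 0],
], twist=[0, 0, 0])

```text
t: 10.6
tool_pos: [0.552, 0.09, 0.0546]
orientation: [-3.128, -0.287, -0.0]
force: [0.2, 0.5, -1.6]
opening: 0.0378
gripper_force: 20.0
```

Emit:
apply_moves([
  [0, 0, 0.05],
  [0, 0, 0],
  [0, 0, 0],
], twist=[0, 0, 0])

```text
t: 10.98
tool_pos: [0.552, 0.09, 0.0545]
orientation: [3.128, 0.287, 0.0]
force: [-3.8, -0.2, 5.2]
opening: 0.038
gripper_force: 20.0
```

It touched the floor at TCP 54.5 mm, and 14 + 40.5 mm puts it seated. I'm releasing, then rising and moving to the capacitor.

Emit:
apply_moves([
  [0, 0, 0],
  [0, 0, 0],
  [0, 0, 0],
  [0, 0, 0],
], twist=[0, 0, 0, 0], gripper=5.5)

```text
t: 11.48
tool_pos: [0.552, 0.0901, 0.0541]
orientation: [-3.128, -0.287, -0.0]
force: [0.7, -1.2, -0.3]
opening: 0.0549
gripper_force: 0.0
```

Emit:
apply_moves([
  [0, 0, -1],
  [0, 0, -3],
  [0, 0, -5],
  [0, 0, -5],
  [0, 0, -2],
  [0, 0, 0],
], twist=[0, 0, 0, 0, 0, 0])

```text
t: 12.22
tool_pos: [0.553, 0.0901, 0.2159]
orientation: [3.128, 0.287, 0.006]
force: [-0.4, 0.3, -0.1]
opening: 0.0551
gripper_force: 0.0
```

```bash
sed -i 's/\[.550,.0905,.16\],-79.4/[.465,-.269,.15],-79.4/' look.py; python3 look.py w6;  python3 meas.py w6 | grep yellow
```

```text
pos [0.553  0.0901 0.2159] yawy -79.5 tilt [ 0.004  0.    -1.   ] | tool delta cm [-15.21  33.71   6.55] twist -0.002
65.70646984690485 280.2234658249125 209.39893421827446 [0.637 0.105 0.356] [-0.29 -0.05 -0.95]
yellow [554.9  74.4] [38.7  9.2] 11.0 px [294. 198.] centroid [554.2  74.4]
yellow [549.6 102.7] [38.7 10.2] 10.0 px [266. 198.] centroid [548.6 102.6]
```

View pics/w6.png

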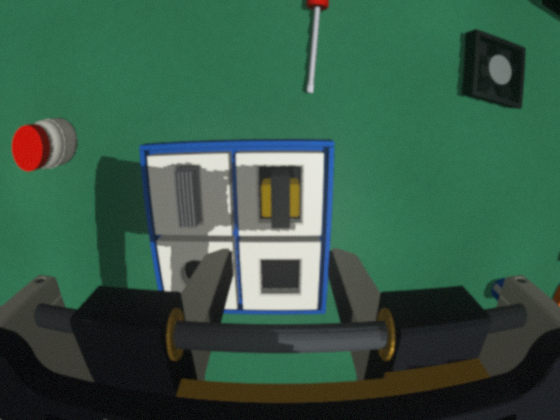

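The transformer is seated in the oblong pocket at (280,197), upright and square. Next is the capacitor.

Emit:
apply_moves([
  [-1.2, 2.7, 0],
  [-2, 4.5, 0],
  [-2, 4.5, 0],
  [-2, 4.4, 0],
  [-2, 4.4, 0],
  [-2, 4.4, 0],
  [-2, 4.4, 0],
  [-2, 4.4, 0],
], twist=[0, 0, 0, 0, 0, 0, 0, 0], gripper=9.3)

```text
t: 13.28
tool_pos: [0.462, -0.2696, 0.2109]
orientation: [-3.125, -0.286, 0.005]
force: [-0.2, -0.8, 0.0]
opening: 0.0929
gripper_force: 0.0
```

Emit:
apply_moves([
  [0, 0, 3.5],
  [0, 0, 3.5],
  [0, 0, 0],
  [0, 0, 0],
], twist=[0, 0, 0, 0])

```text
t: 13.78
tool_pos: [0.4635, -0.2686, 0.1439]
orientation: [-3.128, -0.287, 0.002]
force: [0.0, -0.5, 0.9]
opening: 0.0929
gripper_force: 0.0
```

```bash
sed -i 's/,.15\],-79.4/,.042],-79.4/' look.py; python3 look.py w7;  python3 meas.py w7 | egrep "alu|bluetop"; python3 - <<'E'
import cv2
f=cv2.imread("pics/w7.png")[150:330,160:400];cv2.imwrite("pics/w7c.png",cv2.resize(f,None,fx=3,fy=3,interpolation=cv2.INTER_CUBIC))
E
```

```text
pos [ 0.4635 -0.2686  0.1439] yawy -79.5 tilt [-0.001  0.001 -1.   ] | tool delta cm [ 0.15  0.07 10.19] twist -0.002
65.70646984690485 280.2234658249125 209.39893421827446 [ 0.548 -0.254  0.284] [-0.3  -0.05 -0.95]
bluetop [ 471.8 -268.8] [44.8 33.7] 11.8 px [281. 214.] centroid [ 470.9 -269.5]
bluetop [515.   -6.8] [189.5  55.1] 3.8 px [ 15. 121.] centroid [514.7 -11.5]
alu [ 463.4 -263.1] [23.6 11.5] 10.5 px [273. 222.] centroid [ 464.2 -263.5]
alu [ 538.6 -389.3] [11.3 18.8] 8.4 px [445. 161.] centroid [ 538.7 -389.3]
alu [467.4   1.7] [18.6 80.6] 87.0 px [  3. 168.] centroid [454.3   4.4]
```

View pics/w7c.png

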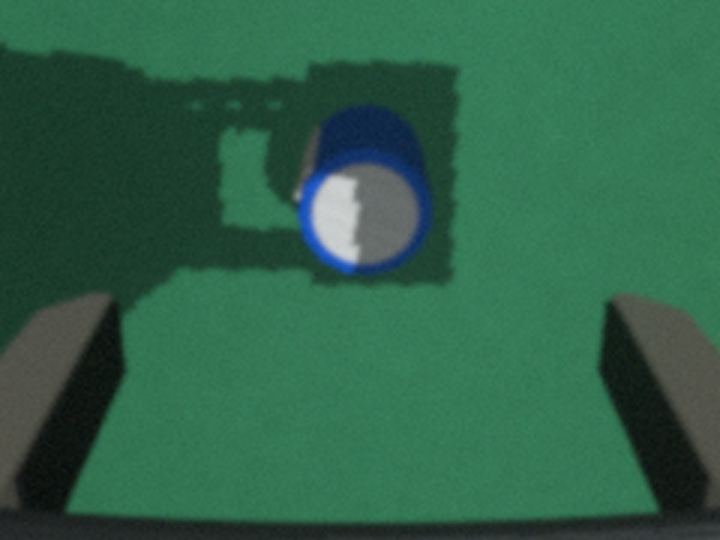

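The capacitor stands upright between the jaws. Its top disc covers crop columns 299–433 and rows 148–273, so its centre is at about pixel (281.7,220).

```bash
python3 - <<'E'
from h import *
c=dict(np.load("w7.npz"));a=np.radians(-79.5);Y=np.array([np.cos(a),np.sin(a)]);X=np.array([-Y[1],Y[0]]);t=np.array([.4635,-.2686])
for x,y in((366,211),(299,211),(433,211),(366,148),(366,273)):
    p=plane(c,(160+x/3-.33,150+y/3-.33),.05)[0];d=(p-t)*1e3;print(p.round(4),"tool x %.1f y %.1f"%(d@X,d@Y))
E
```

```text
[ 0.467  -0.2703] tool x 3.2 y 2.4
[ 0.4639 -0.2536] tool x 3.1 y -14.7
[ 0.4701 -0.2871] tool x 3.2 y 19.4
[ 0.4834 -0.2673] tool x 19.8 y 2.3
[ 0.4502 -0.2735] tool x -14.0 y 2.4
```

Emit:
apply_moves([
  [0.25, 0.15, 2],
  [0, 0, 3],
  [0, 0, 3],
  [0, 0, 1.6],
  [0, 0, 0.6],
  [0, 0, 0],
  [0, 0, 0],
], twist=[0, 0, 0, 0, 0, 0, 0])

```text
t: 14.7
tool_pos: [0.4673, -0.2706, 0.0435]
orientation: [3.127, 0.287, 0.003]
force: [1.0, -0.5, -0.6]
opening: 0.0931
gripper_force: 0.0
```

Emit:
apply_moves([
  [0, 0, 0],
  [0, 0, 0],
  [0, 0, 0],
  [0, 0, 0],
  [0, 0, 0],
  [0, 0, 0],
  [0, 0, 0],
  [0, 0, 0],
], twist=[0, 0, 0, 0, 0, 0, 0, 0], gripper=2.5, squeeze=12)

```text
t: 15.7
tool_pos: [0.4665, -0.2699, 0.0421]
orientation: [-3.128, -0.287, 0.0]
force: [-0.1, 0.2, -0.2]
opening: 0.035
gripper_force: 12.0
```

Emit:
apply_moves([
  [0, 0, -1],
  [0, 0, -3],
  [0, 0, -4],
  [0, 0, -4],
  [0, 0, 0],
  [0, 0, 0],
], twist=[0, 0, 0, 0, 0, 0])

```text
t: 16.45
tool_pos: [0.4663, -0.2699, 0.1619]
orientation: [-3.128, -0.287, 0.0]
force: [0.2, 0.3, -1.0]
opening: 0.0346
gripper_force: 12.0
```

```bash
sed -i 's/\[.465,-.269,.042\],-79.4/[.437,.168,.16],-79.4/' look.py; python3 look.py w8; python3 meas.py w8 | egrep "bluetop"; python3 - <<'E'
import cv2
f=cv2.imread("pics/w8.png")[150:350,160:400];cv2.imwrite("pics/w8c.png",cv2.resize(f,None,fx=3,fy=3,interpolation=cv2.INTER_CUBIC))
E
```

```text
pos [ 0.4663 -0.2699  0.1619] yawy -79.5 tilt [-0.  0. -1.] | tool delta cm [  5.08 -43.59   0.2 ] twist -0.002
65.70646984690485 280.2234658249125 209.39893421827446 [ 0.551 -0.255  0.302] [-0.3  -0.06 -0.95]
bluetop [ 406.6 -286.7] [64.5 97.8] 85.4 px [281. 278.] centroid [ 405.1 -283.3]
bluetop [513.6  13.5] [189.2  72.6] 9.9 px [ 22. 124.] centroid [513.8  -7. ]
```

View pics/w8c.png

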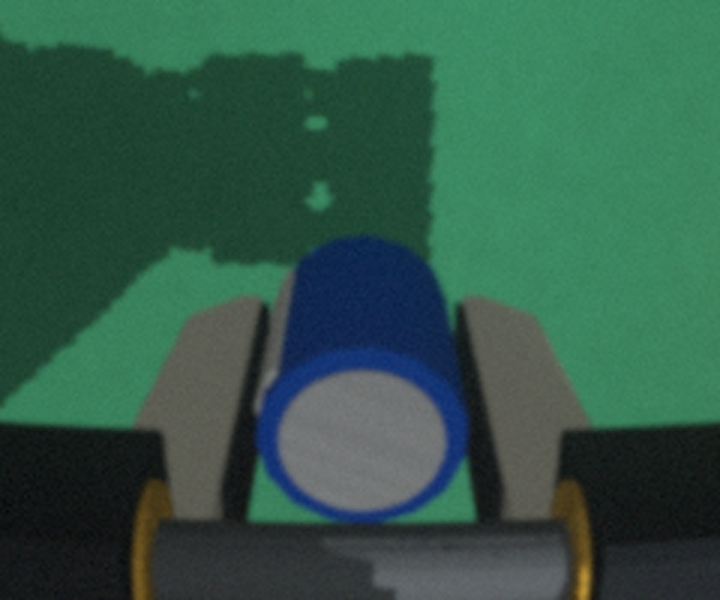

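The capacitor is gripped upright at 35 mm. Its top ring covers crop rows 348–522 and columns 257–467, and its bottom far edge is at crop row 236. I'm carrying it to the round pocket.

Emit:
apply_moves([
  [0.6, -3.6, 0],
  [0.6, -5, 0],
  [0.6, -5, 0],
  [0.6, -5, 0],
  [0.6, -5, 0],
  [0.6, -5, 0],
  [0.6, -5, 0],
  [0.5, -5, 0],
], twist=[0, 0, 0, 0, 0, 0, 0, 0])

```text
t: 17.5
tool_pos: [0.4411, 0.1195, 0.1605]
orientation: [3.128, 0.287, -0.004]
force: [1.3, -0.8, -1.0]
opening: 0.035
gripper_force: 12.0
```

Emit:
apply_moves([
  [0.4, -5, 0],
  [0, 0, 0],
  [0, 0, 2],
  [0, 0, 3],
  [0, 0, 1.5],
  [0, 0, 0],
  [0, 0, 0],
], twist=[0, 0, 0, 0, 0, 0, 0])

```text
t: 18.38
tool_pos: [0.438, 0.1678, 0.0979]
orientation: [-3.128, -0.286, -0.001]
force: [0.4, -0.2, -0.8]
opening: 0.0347
gripper_force: 12.0
```

```bash
python3 look.py w9; python3 - <<'E'
import cv2
from h import *
c=dict(np.load("w8.npz"));a=np.radians(-79.5);Y=np.array([np.cos(a),np.sin(a)]);X=np.array([-Y[1],Y[0]]);t=np.array([.4663,-.2699])
for x,y,z in((362,435,.17),(362,348,.17),(362,522,.17),(362,236,.12)):
    d=(plane(c,(160+x/3-.33,150+y/3-.33),z)[0]-t)*1e3;print("tool x %.1f y %.1f"%(d@X,d@Y))
f=cv2.imread("pics/w9.png")[150:350,160:400];cv2.imwrite("pics/w9c.png",cv2.resize(f,None,fx=3,fy=3,interpolation=cv2.INTER_CUBIC))
E
```

```text
pos [0.438  0.1678 0.0979] yawy -79.5 tilt [ 0.001  0.    -1.   ] | tool delta cm [-0.09 -0.03 -6.21] twist -0.003
65.70646984690485 280.2234658249125 209.39893421827446 [0.522 0.182 0.238] [-0.3  -0.05 -0.95]
tool x 1.3 y 1.3
tool x 17.0 y 1.3
tool x -16.3 y 1.3
tool x 16.2 y 1.3
```

View pics/w9c.png

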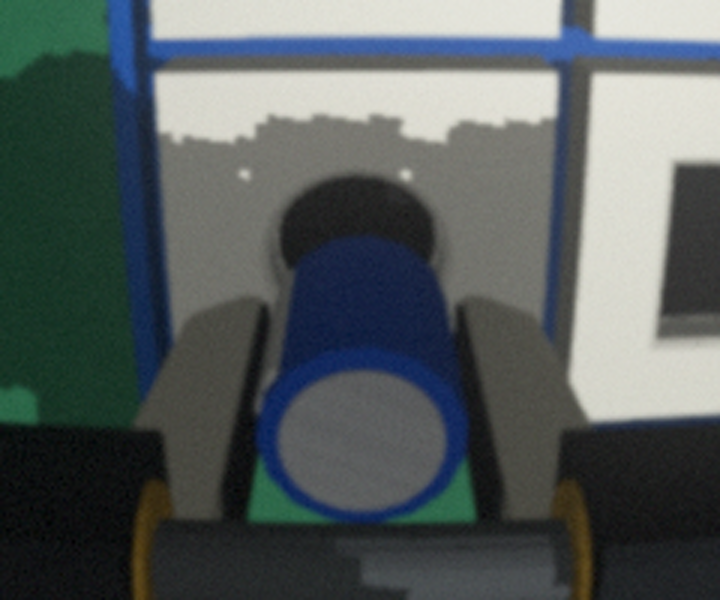

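The nest's far edge is at crop row 70, columns 154–558. The pocket rim's far point is at about row 176, and the rim spans columns 279–437.

```bash
python3 - <<'E'
from h import *
c=dict(np.load("w9.npz"));a=np.radians(-79.5);Y=np.array([np.cos(a),np.sin(a)]);X=np.array([-Y[1],Y[0]]);t=np.array([.438,.1678])
for n,x,y,z in(("nestL",154,70,.028),("nestR",558,70,.028),("far",358,176,.027),("L",279,232,.027),("R",437,232,.027)):
    d=(plane(c,(160+x/3-.33,150+y/3-.33),z)[0]-t)*1e3;print(n,"tool x %.1f y %.1f"%(d@X,d@Y))
E
```

```text
nestL tool x 44.8 y -44.9
nestR tool x 44.7 y 44.8
far tool x 19.8 y 0.4
L tool x 6.2 y -17.9
R tool x 6.2 y 18.7
```

Emit:
apply_moves([
  [0, -0.1, 1],
  [0, 0, 1],
  [0, 0, 1],
  [0, 0, 0.6],
  [0, 0, 0.3],
  [0, 0, 0],
  [0, 0, 0],
], twist=[0, 0, 0, 0, 0, 0, 0])

```text
t: 19.3
tool_pos: [0.4375, 0.1691, 0.0585]
orientation: [-3.128, -0.287, -0.001]
force: [0.1, 0.6, -0.9]
opening: 0.0351
gripper_force: 12.0
```

Emit:
apply_moves([
  [0, 0, 0.1],
  [0, 0, 0],
  [0, 0, 0],
], twist=[0, 0, 0])

```text
t: 19.68
tool_pos: [0.4372, 0.169, 0.0572]
orientation: [-3.128, -0.287, -0.0]
force: [0.4, -0.8, -0.8]
opening: 0.0348
gripper_force: 12.0
```

Emit:
apply_moves([
  [0, 0, 0.05],
  [0, 0, 0],
  [0, 0, 0],
], twist=[0, 0, 0])

```text
t: 20.05
tool_pos: [0.4372, 0.169, 0.0566]
orientation: [3.128, 0.287, -0.0]
force: [0.2, -0.1, -0.9]
opening: 0.035
gripper_force: 12.0
```

Emit:
apply_moves([
  [0, 0, 0.05],
  [0, 0, 0],
  [0, 0, 0],
], twist=[0, 0, 0])

```text
t: 20.42
tool_pos: [0.4372, 0.169, 0.0561]
orientation: [3.128, 0.287, -0.0]
force: [-0.1, 0.4, -1.0]
opening: 0.0351
gripper_force: 12.0
```

Emit:
apply_moves([
  [0, 0, 0.03],
  [0, 0, 0],
  [0, 0, 0],
], twist=[0, 0, 0])

```text
t: 20.8
tool_pos: [0.4373, 0.169, 0.0561]
orientation: [-3.128, -0.287, -0.0]
force: [-1.1, -0.0, 4.4]
opening: 0.0349
gripper_force: 12.0
```

The capacitor touched at TCP 56.1 mm, and 14 + 42.1 mm puts it seated. I'm releasing and backing off.

Emit:
apply_moves([
  [0, 0, 0],
  [0, 0, 0],
  [0, 0, 0],
  [0, 0, 0],
], twist=[0, 0, 0, 0], gripper=5.2)

```text
t: 21.3
tool_pos: [0.4372, 0.169, 0.0558]
orientation: [-3.128, -0.287, 0.0]
force: [0.2, -0.3, 0.4]
opening: 0.0523
gripper_force: 0.0
```

Emit:
apply_moves([
  [0, 0, -1],
  [0, 0, -3],
  [0, 0, -5],
  [0, 0, -5],
  [0, 0, -2],
  [0, 0, 0],
], twist=[0, 0, 0, 0, 0, 0])

```text
t: 22.05
tool_pos: [0.4385, 0.1694, 0.2186]
orientation: [-3.128, -0.287, -0.008]
force: [-0.6, -1.0, -0.4]
opening: 0.0519
gripper_force: 0.0
```

```bash
python3 look.py w10
```

```text
pos [0.4385 0.1694 0.2186] yawy -79.5 tilt [ 0.005  0.001 -1.   ] | tool delta cm [-0.2   0.11  5.85] twist -0.002
65.70646984690485 280.2234658249125 209.39893421827446 [0.522 0.184 0.359] [-0.29 -0.05 -0.96]
```

View pics/w10.png

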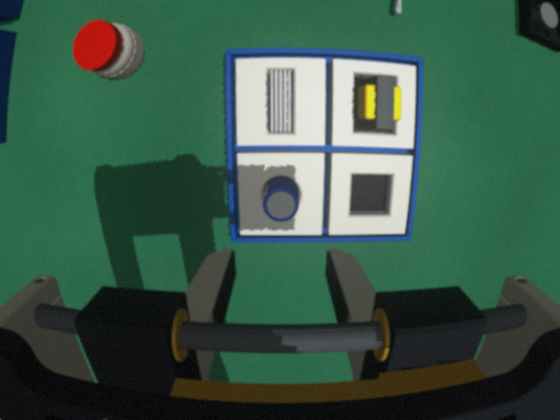

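The picture shows the capacitor upright in the round pocket (281,200), the transformer in the oblong one (378,103), the heatsink undisturbed at (280,100) and the jaws clear. I'm handing in the job.

```bash
python3 -c "
from plant import robot
print(robot.close_job())"
```

```text
the job is handed in; nothing more can be done
None
```

The transformer sits in the oblong pocket and the capacitor in the round one, both upright, set down on the pocket floors and released; the heatsink and bystanders were not touched, and the job was handed in at about 22 s.

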